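# Find the stamped pigment crate and send it to dispatch

### The job

One of the two slatted wooden crates has a stamp on its underside: with the fingertips, tip each crate over towards the robot so that it lies on its near side and shows its underside. When both have been tipped, push the stamped one along the table, still lying on that side, until it lies wholly between the two tape lines of the dispatch lane, and leave the bare one lying where it fell. Do not pick anything up or lift a crate off the table, and leave the jars and other things alone.

Things in the scene. Friction and masses are not known exactly. Their poses are not given: they have to be found in the camera images.
- crate_stamped: Tall slatted open-topped wooden crate, empty, 90 deep (x) by 150 wide (y) by 130 high (z) mm, walls 7 mm, 0.3 to 0.55 kg. Origin: centre of its underside; z to its open top. Starts upright, left or right of the lane, x pointing away from the robot within 0.2 rad. It has the stamp in the middle of its underside: a dark ring 72 mm wide with a bar in it; otherwise the crates look alike.
- crate_plain: Tall slatted open-topped wooden crate, empty, 90 deep (x) by 150 wide (y) by 130 high (z) mm, walls 7 mm, 0.3 to 0.55 kg. Origin: centre of its underside; z to its open top. Starts upright, left or right of the lane, x pointing away from the robot within 0.2 rad. It has a bare underside.
- crate_stamped_mid (a point): Centre of the stamped crate, 65 mm above its underside. Only friction holds a crate's foot: pushed low it slides; pushed 90 to 120 mm up on its far face towards the robot it tips about its near lower edge, and past about 35 degrees falls by itself.
- crate_plain_mid (a point): Centre of the bare crate, 65 mm above its underside. A tipped crate lies on its near face, 90 mm high, reaching 130 mm towards the robot from the edge it tipped on, x axis up, underside facing away from the robot.
- lane: Dispatch lane: two flat dark tape lines on the table, running away from the robot, 440 mm long and 12 mm wide, with 240 mm clear between them. Origin: midway between them at table level; x along the lines away from the robot, y across to the left. Flat: nothing to bump into.
- foot0 (a point): Corner of the stamped crate's near face (right end, at the underside); when the crate lies on this face the four such points are the corners of its footprint, 130 by 150 mm.
- foot1 (a point): Corner of the stamped crate's near face (left end, at the underside); when the crate lies on this face the four such points are the corners of its footprint, 130 by 150 mm.
- foot2 (a point): Corner of the stamped crate's near face (right end, at the open top); when the crate lies on this face the four such points are the corners of its footprint, 130 by 150 mm.
- foot3 (a point): Corner of the stamped crate's near face (left end, at the open top); when the crate lies on this face the four such points are the corners of its footprint, 130 by 150 mm.
- jar_big: Wide glass jar with a dark lid, diameter 72, height 100 mm, a bystander; origin at the centre of its underside.
- bottle_small: Small amber bottle, diameter 38, height 85 mm, a bystander; origin at the centre of its underside.
- tin: Round steel tin, diameter 60, height 60 mm, a bystander; origin at the centre of its underside.
- bowl: White bowl, diameter 110, height 50 mm, a bystander; origin at the centre of its underside.
- pot_lid: White enamel pot lid with a knob, lying flat, diameter 140, height 36 mm, a bystander; origin at the centre of its underside.
- cup: Terracotta cup, diameter 66, height 70 mm, a bystander; origin at the centre of its underside.
- brush: Brush lying flat, a bystander; origin at the underside of its middle.
Things that resemble listed ones, but are neither listed nor needed, are in the scene too. What is shaped like the crate_stamped but green is not meant.

How it is judged:
On the way, in this order (a step that is already met when the one before it is completed fails the run):
1. one crate lies on its near side, the stamped one still outside the lane (angle between any of crate_stamped, crate_plain's own x axis and vertical below 0.15 rad and (y of crate_stamped_mid in the frame of lane above 0.12 m or y of crate_stamped_mid in the frame of lane below -0.12 m)), for 0.2 s.
2. both crates lie on their near sides, the stamped one still outside the lane (angle between each of crate_stamped, crate_plain's own x axis and vertical below 0.15 rad and (y of crate_stamped_mid in the frame of lane above 0.12 m or y of crate_stamped_mid in the frame of lane below -0.12 m)), for 0.2 s.
At the end, for the whole second after the job is handed in: Both crates lie at rest on their near sides (within 0.15 rad); every corner of the stamped one's footprint is within 132 mm of the lane's middle line, its centre within 180 mm of the lane's middle lengthwise; the bare one's centre is within 200 mm of its start (angle between each of crate_stamped, crate_plain's own x axis and vertical below 0.15 rad and y of foot0 in the frame of lane between -0.132 and 0.132 m and y of foot1 in the frame of lane between -0.132 and 0.132 m and y of foot2 in the frame of lane between -0.132 and 0.132 m and y of foot3 in the frame of lane between -0.132 and 0.132 m and x of crate_stamped_mid in the frame of lane between -0.18 and 0.18 m and distance of crate_plain_mid from where it was at the start of the episode below 0.2 m and linear speed of each of crate_stamped, crate_plain below 0.02 m/s); the robot touches nothing.
It fails at once if a crate is lifted off the table (height (world z) of any of crate_stamped_mid, crate_plain_mid above 0.1 m).
It fails at once if a bystander is moved by more than 30 mm (distance of any of jar_big, bottle_small, tin, bowl, pot_lid, cup, brush from where it was at the start of the episode above 0.03 m).
It fails at once if the bare crate is pushed away from where it stood or fell (its centre over 200 mm from its start; tipping alone moves it about 110 mm) (distance of crate_plain_mid from where it was at the start of the episode above 0.2 m).
It also fails if it takes over 69 s, if anything falls off the work surface, if the arm or the gripper's body presses on something with over 40 N, if the wrist force passes 120 N, or if a joint passes its speed limit or range.

### The arm

A 6-joint arm with a two-finger parallel gripper is mounted at the origin on the work surface. World frame = base frame: x ahead of the robot, y to its left, z up, the work surface at z = 0. Lengths are in m, angles in rad, forces in N, time in s.
With the tool pointing down it reaches from about 0.4 to 0.825 m from the base axis. Payload 7 kg.
Tool frame: the origin (TCP) lies between the finger pads; the fingertips stand 8 mm ahead of it and the grasp point (between the pads) lies 11 mm behind it (arm.finger_overhang is the distance from the TCP to the fingertips, in m); z points along the fingers, y is the line along which they close (so a half turn about z gives the same grasp; the last joint's range is limited). The gripper opens to 88 mm and grips with 3 to 60 N. Pads are 19 mm wide; open, the fingers measure 130 mm over their backs; the gripper's body (78 mm by 193 mm) begins 47 mm behind the grasp point.
Start: joints at [1.476, 0.359, 0.012, 0, -1.224, -0.288], TCP at [0.252, 0.626, 0.195] pointing down, gripper open.
Joint ranges: [-3.07, 3.07], [-1.43, 2.12], [-1.02, 1.25], [-3.03, 1.67], [-3.05, -0], [-3.03, 3.03]. Speed limits (rad/s): [2.39, 2.39, 3.01, 3.14, 3.14, 3.14].

### API

Orientations are given as [roll, pitch, yaw] about the fixed x, y, z axes, in that order (R = Rz(yaw) Ry(pitch) Rx(roll)).
In Python, from station import arm gives the robot as it stands.
- The arm moves only by the tool move_arm, never from a script. Its argument "rows" is text: rows parted by semicolons, each of 7 numbers parted by spaces: the turn, a rotation vector about the tool's x, y, z in degrees, then the shift along the tool's x, y, z in m, then the finger opening in m, from 0 to 0.0876. A call has 1 to 8 rows; each row shifts and turns the commanded pose from where the row before left it, along the tool's axes as they then stand; what a row does not reach is not made up. A row lasts 1/8 s, in which the tool goes at most 62.5 mm and 10.7 degrees, less where a joint would pass 70% of its speed; a pose out of reach is approached as far as the arm can. A call is refused whole if a number of a shift passes 0.0625 or a number of a turn 10.7, either way. A call with a gripper value outside its range is refused whole. The fingers move at their own pace and stop on an object; "squeeze" is the grip in N (left out, the last holds). Time passes only in rows, so rows that do not move let the fingers close. It gives the time, the measured TCP pose, the force, the opening and the grip force at its end, in the units of the state.
- arm.get_state(): the state, without advancing time (a new reading comes with each control period).
- arm.grab_frame(name): name is "scene" or "top" or "wrist"; returns (picture, depth): 480x640x3 uint8, blue, green, red; 480x640 float32, m along the optical axis (not along the pixel's ray), 0 where there is no reading.
- arm.camera_model(name): a dict with "mtx" (3x3 intrinsics, pixels), "camera_from_world" (4x4, takes a point from world to camera coordinates); the wrist camera has in their place "mount" (4x4, takes a point from camera to tool coordinates, whose origin is the TCP and whose axes are the flange's). Camera axes: x right, y down, z forward; pixel columns grow to the right and rows downward; lengths in m; the calibration is good to about 2 mm. A picture is of the moment at which its call begins: read the wrist's pose just before it. camera_model takes no time and is no camera call.
- arm.job_done(): hands the job in; it is judged then, once.
The state is a dict: "t": time; "q": joint angles; "qd": joint speeds; "joint_efforts": joint torques, N m; "eef_pos": TCP position; "ee_rot": TCP orientation; "force": force on the tool from outside, world axes, zero at the start; "moment": the same for the moment, N m; "width": finger opening in m; "gripper_force": force on a finger pad.
Only numpy, scipy, OpenCV 4.12 (cv2) and the standard library are available. Lean on these libraries where they do the work, as an engineer would, in place of code of your own. Each camera call takes 0.05 s, during which the arm holds its last target. There are 200 camera calls.

## Working session

There is one attempt and no reset: what is moved stays moved. The work goes in short steps, Python scripts to look and compute and a tool call to move; the robot and the scene stay as the last step left them, time stands still between calls to the robot, and variables do not carry over. Pictures are saved under pics/ and viewed, at most 10 in all, crops included, and the job is handed in when it is done.

Besides the shell and the picture viewer there is one more tool, called after "Request:" as name(argument=value, ...) on one line, values as JSON. move_arm: Moves the arm, as the interface text tells. Its arguments: {"type":"object","properties":{"rows":{"type":"string"},"squeeze":{"type":"number"}},"required":["rows"]}

```bash
mkdir -p pics; ls; python3 - <<'E'
from station import arm
import cv2,numpy as np
s=arm.get_state();print(s)
for n in("scene","top"):
    p,d=arm.grab_frame(n);cv2.imwrite(f"pics/{n}0.png",p);np.save(f"pics/{n}0.npy",d)
    m=arm.camera_model(n);print(n,np.round(m["mtx"],1).tolist(),np.round(m["camera_from_world"],3).tolist())
E
```

```text
pics
{'t': 0.0, 'q': array([ 1.47608061e+00,  3.59384116e-01,  1.10890363e-02, -3.31343655e-04,
       -1.22408972e+00, -2.88090188e-01]), 'qd': array([-2.50413344e-04, -1.59925145e-03,  1.94973549e-03,  9.94807723e-04,
        6.83523586e-04,  6.48156146e-05]), 'joint_efforts': array([-2.55239347e-04, -5.82710123e+01,  2.93066096e+01,  6.99768528e+00,
        7.14881869e-03, -1.64678750e-04]), 'eef_pos': array([0.25197183, 0.62564713, 0.19424103]), 'ee_rot': array([ 3.13998114e+00, -1.52710368e-04, -3.82918622e-01]), 'force': array([ 0.39242473, -1.25953503,  0.0723356 ]), 'moment': array([-0.02175135,  0.02531481,  0.00066033]), 'gripper_force': 0.0, 'width': 0.08771755166969215}
scene [[521.6, 0.0, 318.7], [0.0, 521.6, 239.0], [0.0, 0.0, 1.0]] [[-0.061, 0.998, -0.007, 0.089], [0.584, 0.03, -0.811, -0.239], [-0.809, -0.053, -0.585, 1.781], [0.0, 0.0, 0.0, 1.0]]
top [[524.7, 0.0, 316.0], [0.0, 524.7, 245.5], [0.0, 0.0, 1.0]] [[-0.01, -1.0, -0.015, -0.054], [-0.996, 0.011, -0.09, 0.523], [0.09, 0.014, -0.996, 1.296], [0.0, 0.0, 0.0, 1.0]]
```

View pics/top0.png

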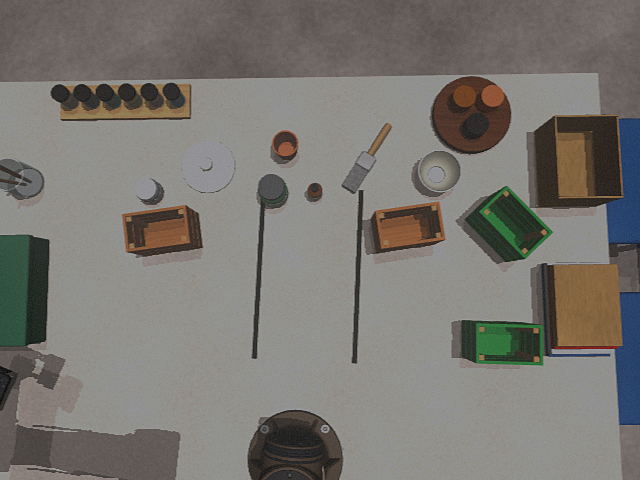

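View pics/scene0.png

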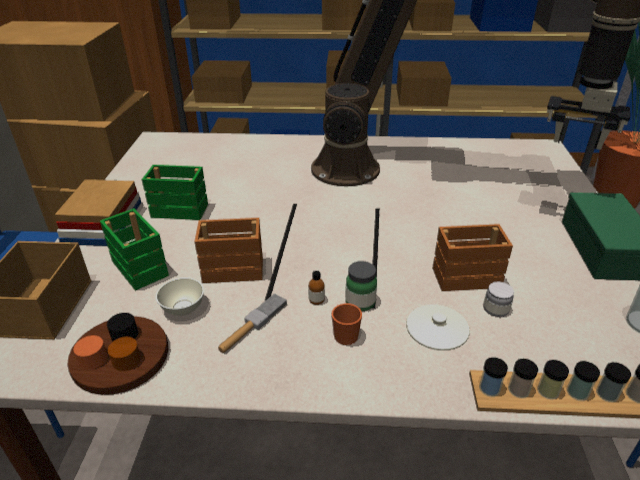

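The top view shows brown crates at about (160,230), left of the lane, and (408,227), right of it. The tin is at (149,190) behind the left crate, the bowl at (437,172) and the brush at (360,172) are behind the right one, and the lane lines run at columns ~260 and ~358.

```bash
cat > h.py <<'E'
import cv2,numpy as np
from station import arm
def world(n,d,uv=None):
    m=arm.camera_model(n);K=m["mtx"];T=np.linalg.inv(m["camera_from_world"])
    v,u=np.mgrid[:480,:640]
    c=np.stack([(u-K[0,2])/K[0,0]*d,(v-K[1,2])/K[1,1]*d,d,np.ones_like(d)],-1)
    return (c@T.T)[...,:3]
def rect(W,mask,zlo,zhi):
    P=W[mask&(W[...,2]>zlo)&(W[...,2]<zhi)]
    r=cv2.minAreaRect((P[:,:2]*1000).astype(np.float32));return r,np.round(cv2.boxPoints(r)),len(P)
def box(x0,y0,x1,y1):
    m=np.zeros((480,640),bool);m[y0:y1,x0:x1]=1;return m
E
python3 - <<'E'
from h import *
p=cv2.imread("pics/top0.png");W=world("top",np.load("pics/top0.npy"))
for n,b in(("L",box(110,195,210,265)),("R",box(365,195,450,260))):
    r,q,k=rect(W,b,.118,.14);print(n,r,q.tolist(),k)
dark=(p.max(2)<70)
for n,b in(("laneL",box(245,210,270,362)),("laneR",box(345,190,368,368))):
    m=b&dark&(W[...,2]<.01);r,q,k=rect(W,m,-.02,.01);print(n,r,q.tolist(),k)
for n,b in(("tin",box(133,175,165,202)),("bowl",box(415,150,462,196)),("brush",box(340,120,393,193)),("jar",box(255,172,290,210)),("bottle",box(304,180,325,202)),("lid",box(180,138,238,194)),("green",box(460,185,555,265))):
    r,q,k=rect(W,b,.012,.2);print(n,np.round(r[0]),np.round(r[1]),W[b][:,2].max().round(3))
E
```

```text
L ((558.6524658203125, 313.4833068847656), (91.20478820800781, 152.6055450439453), 7.50419807434082) [[503.0, 383.0], [523.0, 232.0], [614.0, 244.0], [594.0, 395.0]] 865
R ((559.5174560546875, -278.02947998046875), (91.01020050048828, 151.99473571777344), 7.602267265319824) [[504.0, -209.0], [524.0, -359.0], [615.0, -347.0], [595.0, -197.0]] 815
laneL ((431.03912353515625, 89.20024871826172), (11.773362159729004, 376.1944885253906), 86.81778717041016) [[243.0, 94.0], [619.0, 73.0], [619.0, 85.0], [244.0, 106.0]] 581
laneR ((449.7784423828125, -163.0855255126953), (438.1710205078125, 33.6057243347168), 0.12239095568656921) [[231.0, -147.0], [231.0, -180.0], [669.0, -179.0], [669.0, -146.0]] 684
tin [666. 363.] [57. 59.] 1.337
bowl [ 712. -369.] [107. 124.] 1.337
brush [ 752. -196.] [ 42. 200.] 1.337
jar [656.  46.] [67. 67.] 1.337
bottle [659. -56.] [35. 37.] 0.09
lid [730. 219.] [126. 118.] 1.337
green [ 578. -546.] [221. 201.] 1.337
```

Request:
move_arm(rows="0 0 -9.8 0 0 0 0.06; 0 0 -9.8 0 0 0 0.06; 0 0 -9.8 0 0 0 0.06; 0 0 0 0 0 0 0.06")

```text
t: 0.6
eef_pos: [0.252, 0.6259, 0.1947]
ee_rot: [3.141, 0.0, 0.129]
force: [0.7, 0.1, -0.3]
width: 0.0607
gripper_force: 0.0
```

Request:
move_arm(rows="0 0 0 0.042 0.042 0 0.06; 0 0 0 0.042 0.042 0 0.06; 0 0 0 0.042 0.042 0 0.06; 0 0 0 0.042 0.042 0 0.06; 0 0 0 0.042 0.042 0 0.06; 0 0 0 0.042 0.042 0 0.06; 0 0 0 0.042 0.042 0 0.06; 0 0 0 0.042 0.042 0 0.06")

```text
t: 1.6
eef_pos: [0.6302, 0.3353, 0.195]
ee_rot: [3.142, 0.0, 0.126]
force: [-0.2, 0.7, 0.8]
width: 0.0601
gripper_force: 0.0
```

Request:
move_arm(rows="0 0 0 0.018 0.012 0 0.06; 0 0 0 0 0 0.02 0.06; 0 0 0 0 0 0.03 0.06; 0 0 0 0 0 0.03 0.06; 0 0 0 0 0 0 0.06")

```text
t: 2.22
eef_pos: [0.6465, 0.3264, 0.1122]
ee_rot: [3.139, 0.005, 0.128]
force: [0.1, -0.6, -0.7]
width: 0.0603
gripper_force: 0.0
```

Request:
move_arm(rows="0 0 0 -0.012 0 0 0.06; 0 0 0 -0.012 0 0 0.06; 0 0 0 -0.01 0 0 0.06; 0 0 0 -0.01 0 0 0.06; 0 0 0 -0.01 0 0 0.06; 0 0 0 -0.01 0 0 0.06; 0 0 0 -0.01 0 0 0.06")

```text
t: 3.1
eef_pos: [0.5743, 0.3173, 0.1151]
ee_rot: [3.142, 0.0, 0.13]
force: [0.4, -0.5, -0.1]
width: 0.0602
gripper_force: 0.0
```

```bash
python3 - <<'E'
from h import *
p,d=arm.grab_frame("scene");cv2.imwrite("pics/s1.png",p[180:340,380:560].repeat(3,0).repeat(3,1))
print(arm.get_state()["force"])
E
```

```text
[-1.61834403 -0.5895498  -1.02004385]
```

View pics/s1.png

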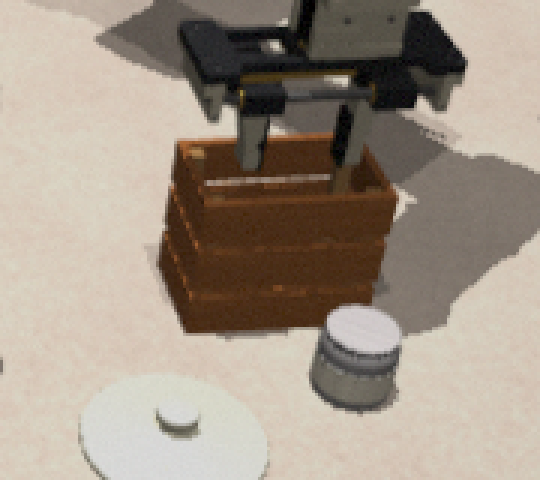

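The crop shows the fingers at (250,150) and (345,150) above or in the crate opening. The crate's foot is at about (280,330), hardly moved, so I'll check it with depth.

```bash
python3 - <<'E'
from h import *
p,d=arm.grab_frame("top");cv2.imwrite("pics/t1.png",p[180:300,80:240].repeat(4,0).repeat(4,1))
s,ds=arm.grab_frame("scene");W=world("scene",ds);D0=np.load("pics/scene0.npy");W0=world("scene",D0)
for u,v in((470,281),(470,270),(470,262),(470,252),(470,247),(470,244)): print((u,v),W0[v,u].round(3),W[v,u].round(3))
E
```

```text
(470, 281) [0.604 0.314 0.027] [0.608 0.313 0.03 ]
(470, 270) [0.611 0.307 0.066] [0.609 0.307 0.065]
(470, 262) [0.603 0.305 0.084] [0.603 0.305 0.084]
(470, 252) [0.608 0.299 0.117] [0.605 0.3   0.115]
(470, 247) [0.603 0.298 0.128] [0.603 0.298 0.128]
(470, 244) [0.52  0.321 0.076] [0.523 0.32  0.078]
```

View pics/t1.png

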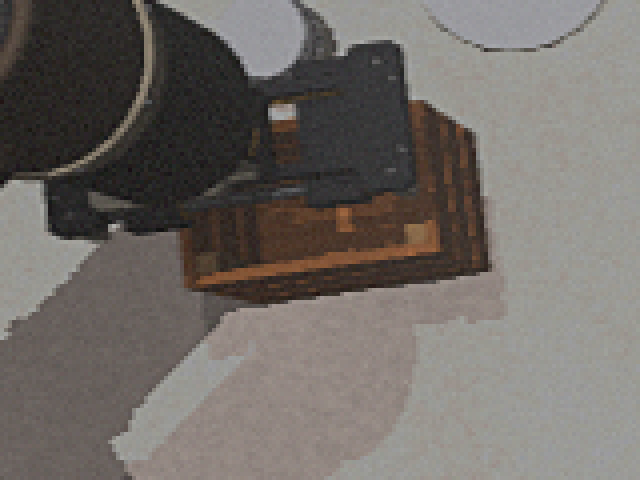

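The crate hasn't moved, and the hand is over its opening. I'll measure where the fingers really are.

```bash
python3 - <<'E'
from h import *
d=arm.grab_frame("scene")[1];W=world("scene",d);W0=world("scene",np.load("pics/scene0.npy"))
b=box(440,190,520,250)&(np.abs(d-np.load("pics/scene0.npy"))>.02)
for u in (461,463,465,494,496,500):
  print(u,[(v,W[v,u].round(3).tolist()) for v in (221,227,232,236,240)])
P=W[b&(W[...,2]>.05)];print(P[:,2].min(), P[P[:,2]<.13].mean(0),(P[:,2]<.13).sum())
s=arm.get_state();print(s["t"],s["eef_pos"],arm.finger_overhang)
E
```

```text
461 [(221, [0.597, 0.268, 0.195]), (227, [0.591, 0.272, 0.175]), (232, [0.593, 0.274, 0.162]), (236, [0.592, 0.276, 0.15]), (240, [0.391, 0.331, -0.004])]
463 [(221, [0.592, 0.274, 0.192]), (227, [0.598, 0.275, 0.179]), (232, [0.592, 0.278, 0.162]), (236, [0.592, 0.28, 0.151]), (240, [0.402, 0.334, 0.004])]
465 [(221, [0.591, 0.279, 0.192]), (227, [0.592, 0.281, 0.176]), (232, [0.592, 0.283, 0.162]), (236, [0.592, 0.285, 0.151]), (240, [0.395, 0.341, -0.001])]
494 [(221, [0.575, 0.348, 0.183]), (227, [0.578, 0.35, 0.169]), (232, [0.578, 0.353, 0.154]), (236, [0.526, 0.372, 0.107]), (240, [0.522, 0.376, 0.092])]
496 [(221, [0.58, 0.351, 0.187]), (227, [0.58, 0.354, 0.17]), (232, [0.583, 0.355, 0.158]), (236, [1.586, 0.013, 0.848]), (240, [0.526, 0.379, 0.095])]
500 [(221, [0.584, 0.358, 0.189]), (227, [0.581, 0.362, 0.171]), (232, [0.539, 0.38, 0.128]), (236, [0.541, 0.381, 0.118]), (240, [0.55, 0.38, 0.113])]
0.07157145922878783 [0.55273111 0.32817817 0.11121305] 7
3.3 [0.57499334 0.31758024 0.11532627] 0.008
```

The fingertips really hang at z≈0.145, not at the 0.107 the reported TCP implies, so they passed over the rim. I'll go back behind the crate and lower by about 40 mm. That clears the tin either way.

Request:
move_arm(rows="0 0 0 0 0 -0.02 0.06; 0 0 0 0.036 0 0 0.06; 0 0 0 0.036 0 0 0.06; 0 0 0 0 0 0.03 0.06; 0 0 0 0 0 0.03 0.06; 0 0 0 0 0 0 0.06; 0 0 0 0 0 0 0.06")

```text
t: 4.18
eef_pos: [0.6472, 0.3271, 0.0763]
ee_rot: [-3.141, -0.001, 0.131]
force: [0.7, -0.2, 1.0]
width: 0.06
gripper_force: 0.0
```

```bash
python3 - <<'E'
from h import *
p,d=arm.grab_frame("scene");W=world("scene",d);D0=np.load("pics/scene0.npy")
cv2.imwrite("pics/s2.png",p[180:340,380:560].repeat(3,0).repeat(3,1))
m=box(430,180,520,300)&(np.abs(d-D0)>.02)&(W[...,0]>.615)&(W[...,0]<.72)&(W[...,2]>.04)
P=W[m];print(len(P),np.percentile(P[:,2],[0,1,2,5,10]))
for lo,hi in((.2,.31),(.31,.45)):
    Q=P[(P[:,1]>lo)&(P[:,1]<hi)&(P[:,2]<.17)];print(len(Q),np.sort(Q[:,2])[:8].round(3),np.median(Q,0) if len(Q) else 0)
print(arm.get_state()["eef_pos"])
E
```

```text
3954 [0.0618696  0.11528668 0.1190776  0.13441263 0.16210097]
168 [0.107 0.109 0.11  0.11  0.111 0.111 0.111 0.111] [0.66346432 0.28668695 0.13261447]
241 [0.062 0.108 0.108 0.108 0.109 0.11  0.11  0.111] [0.65268459 0.36189643 0.13880804]
[0.64738837 0.32738309 0.07684875]
```

View pics/s2.png

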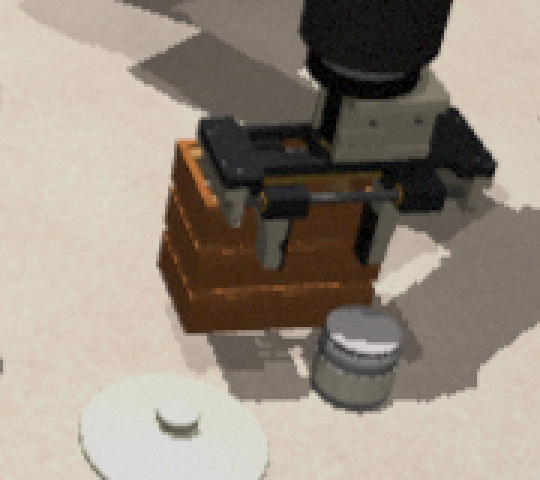

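The crop shows both fingers behind the crate's far face, tips at (270,268) and (378,262), clear above the tin. Two grey prongs hang from the body ends at (230,215) and (483,200), so I'll check their height before pushing.

```bash
python3 - <<'E'
from h import *
p,d=arm.grab_frame("scene");W=world("scene",d)
for x,y in((230,190),(230,205),(232,215),(235,222),(240,140),(210,170),(483,195),(484,203),(270,175),(350,170),(280,205),(270,240),(272,262),(380,255)):
    print((x,y),W[180+y//3,380+x//3].round(3))
E
```

```text
(230, 190) [0.698 0.24  0.207]
(230, 205) [0.689 0.244 0.187]
(232, 215) [0.698 0.245 0.186]
(235, 222) [0.698 0.249 0.178]
(240, 140) [0.652 0.254 0.219]
(210, 170) [0.663 0.234 0.199]
(483, 195) [0.41  0.542 0.   ]
(484, 203) [ 0.416  0.541 -0.002]
(270, 175) [0.68  0.272 0.208]
(350, 170) [0.674 0.326 0.211]
(280, 205) [0.695 0.278 0.193]
(270, 240) [0.667 0.285 0.14 ]
(272, 262) [0.665 0.289 0.118]
(380, 255) [0.65  0.371 0.116]
```

Request:
move_arm(rows="0 0 0 -0.012 0 0 0.06; 0 0 0 -0.012 0 0 0.06; 0 0 0 -0.01 0 0 0.06; 0 0 0 -0.008 0 0 0.06; 0 0 0 -0.008 0 0 0.06; 0 0 0 -0.008 0 0 0.06")

```text
t: 5.03
eef_pos: [0.5889, 0.3195, 0.0757]
ee_rot: [-3.141, -0.001, 0.131]
force: [4.1, -0.1, 3.9]
width: 0.06
gripper_force: 1.9
```

```bash
python3 - <<'E'
from h import *
p,d=arm.grab_frame("scene");W=world("scene",d);D0=np.load("pics/scene0.npy")
for v in range(230,292,4): print(v,W[v,478].round(3),W[v,460].round(3))
E
```

```text
230 [0.622 0.302 0.189] [0.632 0.261 0.194]
234 [0.572 0.319 0.144] [0.633 0.262 0.184]
238 [0.573 0.321 0.133] [0.608 0.27  0.156]
242 [0.579 0.321 0.126] [0.606 0.273 0.143]
246 [0.58  0.323 0.115] [0.605 0.274 0.132]
250 [0.581 0.324 0.104] [0.606 0.276 0.121]
254 [0.583 0.326 0.093] [0.602 0.279 0.106]
258 [0.585 0.327 0.083] [0.589 0.284 0.084]
262 [0.588 0.328 0.073] [0.593 0.285 0.076]
266 [0.525 0.35  0.011] [0.53  0.304 0.013]
270 [0.592 0.331 0.052] [0.601 0.286 0.057]
274 [0.593 0.333 0.04 ] [0.602 0.288 0.046]
278 [0.595 0.334 0.03 ] [0.599 0.29  0.031]
282 [0.575 0.343 0.   ] [0.604 0.291 0.023]
286 [0.591 0.34  0.001] [0.593 0.296 0.001]
290 [ 0.603  0.338 -0.002] [ 0.605  0.294 -0.002]
```

It is tilting as intended, so I'll continue.

Request:
move_arm(rows="0 0 0 -0.01 0 0 0.06; 0 0 0 -0.01 0 0 0.06; 0 0 0 -0.01 0 0 0.06; 0 0 0 -0.01 0 0 0.06; 0 0 0 -0.01 0 0 0.06; 0 0 0 -0.01 0 0 0.06; 0 0 0 -0.01 0 0 0.06; 0 0 0 -0.006 0 0 0.06")

```text
t: 6.08
eef_pos: [0.5133, 0.3092, 0.0771]
ee_rot: [-3.14, -0.002, 0.129]
force: [-1.0, 0.5, -1.0]
width: 0.0601
gripper_force: 0.0
```

```bash
python3 - <<'E'
from h import *
p,d=arm.grab_frame("scene");W=world("scene",d)
print(arm.get_state()["force"])
for v in range(226,292,4): print(v,W[v,478].round(3),W[v,460].round(3))
E
```

```text
[-2.02484381 -0.93448529 -0.60111365]
226 [0.478 0.343 0.103] [0.478 0.299 0.101]
230 [0.491 0.341 0.1  ] [0.495 0.296 0.101]
234 [0.504 0.34  0.096] [0.507 0.295 0.097]
238 [0.514 0.339 0.091] [0.518 0.294 0.092]
242 [0.528 0.336 0.089] [0.529 0.293 0.088]
246 [0.537 0.336 0.083] [0.538 0.292 0.083]
250 [0.535 0.339 0.07 ] [0.532 0.296 0.066]
254 [0.52  0.345 0.046] [0.53  0.298 0.052]
258 [0.521 0.347 0.034] [0.531 0.3   0.04 ]
262 [0.521 0.349 0.021] [0.523 0.304 0.021]
266 [ 0.51   0.355 -0.   ] [0.519 0.307 0.005]
270 [0.532 0.35  0.004] [ 0.526  0.307 -0.003]
274 [ 0.543  0.349 -0.   ] [ 0.542  0.304 -0.002]
278 [ 0.557  0.347 -0.002] [ 0.56   0.301 -0.001]
282 [ 0.574  0.343 -0.   ] [ 0.576  0.299 -0.001]
286 [ 0.587  0.341 -0.002] [ 0.589  0.297 -0.003]
290 [ 0.603  0.338 -0.002] [ 0.606  0.294 -0.001]
```

Request:
move_arm(rows="0 0 0 0 0 -0.04 0.06; 0 0 0 0 0 -0.04 0.06; 0 0 0 0.006 0.058 0 0.06; 0 0 0 0.006 0.058 0 0.06; 0 0 0 0.006 0.058 0 0.06; 0 0 0 0.006 0.058 0 0.06; 0 0 0 0.006 0.058 0 0.06; 0 0 0 0.006 0.058 0 0.06")

```text
t: 7.12
eef_pos: [0.5931, -0.0325, 0.1532]
ee_rot: [-3.141, 0.004, 0.131]
force: [0.1, -0.3, 0.1]
width: 0.0599
gripper_force: 0.0
```

Request:
move_arm(rows="0 0 0 0.006 0.058 0 0.06; 0 0 0 0.006 0.058 0 0.06; 0 0 0 0.006 0.058 0 0.06; 0 0 0 0.006 0.058 0 0.06; 0 0 0 0 0 0 0.06; 0 0 0 0 0 0 0.06")

```text
t: 7.88
eef_pos: [0.6471, -0.2576, 0.1528]
ee_rot: [-3.14, 0.004, 0.129]
force: [0.5, -0.1, -0.0]
width: 0.0598
gripper_force: 0.0
```

```bash
python3 - <<'E'
from h import *
p,d=arm.grab_frame("scene");cv2.imwrite("pics/s3.png",p)
p,d=arm.grab_frame("top");W=world("top",d)
r,q,k=rect(W,box(90,200,240,340),.075,.11);print(r,q.tolist(),k)
E
```

```text
((443.1785888671875, 298.678955078125), (130.41012573242188, 152.79908752441406), 7.302781581878662) [[369.0, 366.0], [388.0, 215.0], [518.0, 231.0], [498.0, 383.0]] 3161
```

View pics/s3.png

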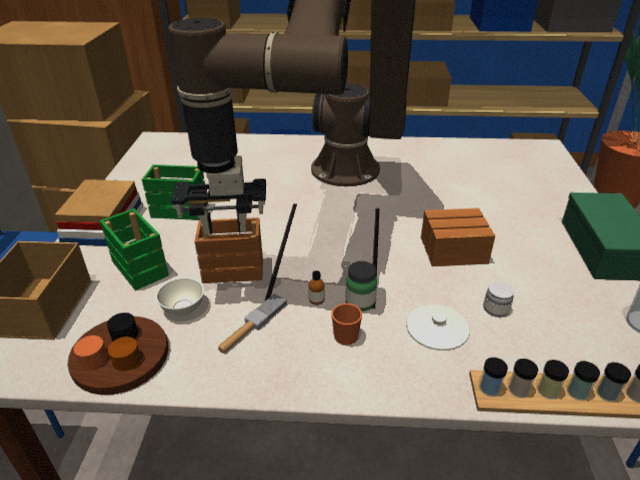

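The left crate, at (457,238), lies on its near side with a bare underside, so the right crate is the stamped one. The hand stands behind it.

Request:
move_arm(rows="0 0 0 0.002 0.01 0 0.06; 0 0 0 0 0 0.02 0.06; 0 0 0 0 0 0.03 0.06; 0 0 0 0 0 0.028 0.06; 0 0 0 0 0 0 0.06")

```text
t: 8.6
eef_pos: [0.6502, -0.2668, 0.075]
ee_rot: [-3.14, 0.004, 0.131]
force: [0.3, -0.2, 0.7]
width: 0.06
gripper_force: 0.0
```

Request:
move_arm(rows="0 0 0 -0.012 0 0 0.06; 0 0 0 -0.012 0 0 0.06; 0 0 0 -0.01 0 0 0.06; 0 0 0 -0.008 0 0 0.06; 0 0 0 -0.008 0 0 0.06; 0 0 0 -0.008 0 0 0.06")

```text
t: 9.35
eef_pos: [0.5946, -0.2753, 0.0779]
ee_rot: [3.141, -0.002, 0.131]
force: [3.8, 0.3, 2.9]
width: 0.0596
gripper_force: 2.1
```

Request:
move_arm(rows="0 0 0 -0.01 0 0 0.06; 0 0 0 -0.01 0 0 0.06; 0 0 0 -0.01 0 0 0.06; 0 0 0 -0.01 0 0 0.06; 0 0 0 -0.01 0 0 0.06; 0 0 0 -0.01 0 0 0.06; 0 0 0 -0.01 0 0 0.06; 0 0 0 -0.006 0 0 0.06")

```text
t: 10.35
eef_pos: [0.5283, -0.2854, 0.0891]
ee_rot: [3.133, -0.02, 0.135]
force: [-0.3, 22.0, 72.3]
width: 0.06
gripper_force: 32.6
```

Request:
move_arm(rows="0 0 0 0 0 -0.04 0.06; 0 0 0 0 0 -0.04 0.06; 0 0 0 0.05 0 0 0.06; 0 0 0 0.05 0 0 0.06; 0 0 0 0.04 0 0 0.06; 0 0 0 0 0 0 0.06; 0 0 0 0 0 0 0.06")

```text
t: 11.22
eef_pos: [0.6556, -0.2666, 0.1555]
ee_rot: [-3.14, 0.004, 0.13]
force: [-0.7, 0.1, 0.9]
width: 0.0598
gripper_force: 0.0
```

```bash
python3 - <<'E'
from h import *
p,d=arm.grab_frame("scene");cv2.imwrite("pics/s4.png",p)
p,d=arm.grab_frame("top");W=world("top",d);cv2.imwrite("pics/t4.png",p)
r,q,k=rect(W,box(355,190,450,340),.075,.11);print(r,q.tolist(),k)
r,q,k=rect(W,box(90,200,240,340),.075,.11);print(r[0])
print(arm.get_state()["eef_pos"])
E
```

```text
((446.6405944824219, -293.2891845703125), (130.1468963623047, 151.18572998046875), 7.508998870849609) [[372.0, -227.0], [392.0, -377.0], [521.0, -360.0], [501.0, -210.0]] 3166
(443.0540466308594, 298.65576171875)
[ 0.65602009 -0.26693199  0.15676811]
```

View pics/s4.png

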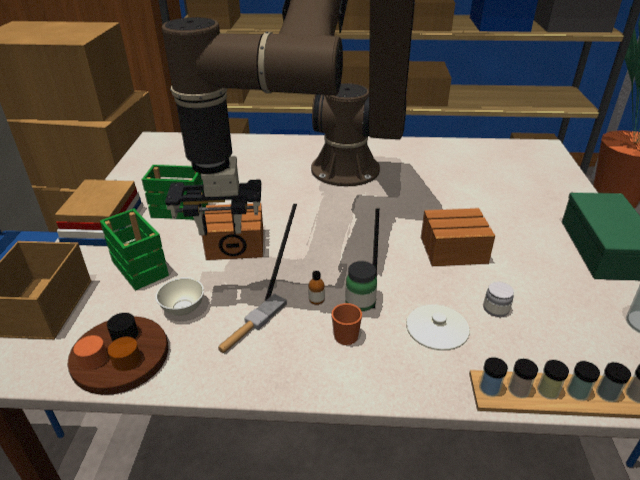

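The stamp shows at (232,243), and both crates lie on their near sides. Next I'll check clearance to the green crates and the wrist joint before moving to the right end of the stamped crate.

```bash
python3 - <<'E'
from h import *
p=cv2.imread("pics/top0.png");W=world("top",np.load("pics/top0.npy"))
h=cv2.cvtColor(p,cv2.COLOR_BGR2HSV)
g=(h[...,0]>45)&(h[...,0]<80)&(h[...,1]>120)
for b in(box(455,170,560,270),box(450,310,555,375)):
    P=W[b&g&(W[...,2]>.03)&(W[...,2]<.2)];print(cv2.boxPoints(cv2.minAreaRect((P[:,:2]*1000).astype(np.float32))).round(),P[:,2].max())
print(arm.get_state()["q"])
t=np.radians(7.5);X=np.array([np.cos(t),np.sin(t)]);Y=np.array([-np.sin(t),np.cos(t)])
for s in(.045,.06): print((np.array([.4565,-.3685])-s*Y))
E
```

```text
[[ 477. -537.]
 [ 539. -606.]
 [ 650. -505.]
 [ 588. -437.]] 0.13598975850513728
[[ 238. -570.]
 [ 328. -573.]
 [ 333. -422.]
 [ 243. -418.]] 0.13643066910053525
[-1.12317856e-01  4.36510001e-01  4.30343285e-02 -2.05844779e-04
 -1.17902253e+00  1.81294735e+00]
[ 0.46237368 -0.41311502]
[ 0.46433157 -0.42798669]
```

Request:
move_arm(rows="0 0 10 0 0 0 0.06; 0 0 10 0 0 0 0.06; 0 0 10 0 0 0 0.06; 0 0 10 0 0 0 0.06; 0 0 10 0 0 0 0.06; 0 0 10 0 0 0 0.06; 0 0 10 0 0 0 0.06; 0 0 10 0 0 0 0.06")

```text
t: 12.32
eef_pos: [0.6565, -0.2671, 0.1577]
ee_rot: [-3.142, 0.0, -1.272]
force: [-0.7, -0.4, -0.3]
width: 0.06
gripper_force: 0.0
```

Request:
move_arm(rows="0 0 10 0 0 0 0.06; 0 0 0 0 0 0 0.06; 0 0 0 0.022 0.042 0 0.06; 0 0 0 0.022 0.042 0 0.06; 0 0 0 0.022 0.042 0 0.06; 0 0 0 0.022 0.042 0 0.06; 0 0 0 0.022 0.042 0 0.06; 0 0 0 0 0 0 0.06")

```text
t: 13.32
eef_pos: [0.4606, -0.4045, 0.1578]
ee_rot: [-3.141, -0.0, -1.439]
force: [-0.1, -0.4, -0.1]
width: 0.0598
gripper_force: 0.0
```

Request:
move_arm(rows="0 0 0 0 0 0.04 0.06; 0 0 0 0 0 0.04 0.06; 0 0 0 0 0 0.03 0.06; 0 0 0 0 0 0.03 0.06; 0 0 0 0 0 0 0.06; 0 0 0 0 0 0 0.06")

```text
t: 14.08
eef_pos: [0.4645, -0.4034, 0.0184]
ee_rot: [-3.141, -0.001, -1.438]
force: [0.6, 0.1, 0.4]
width: 0.0597
gripper_force: 0.0
```

```bash
python3 - <<'E'
from h import *
p,d=arm.grab_frame("scene");cv2.imwrite("pics/s5.png",p[150:300,130:310].repeat(3,0).repeat(3,1))
print(arm.get_state()["eef_pos"])
E
```

```text
[ 0.46476638 -0.40351897  0.01873413]
```

View pics/s5.png

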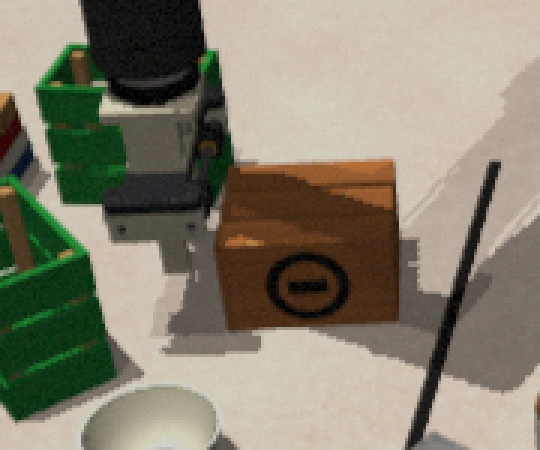

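The crop shows the fingers at (178,258) beside the crate's right end, with the body above the crate's height and clear of the green crates. Pushing now.

Request:
move_arm(rows="0 0 0 -0.01 0 0 0.06; 0 0 0 -0.01 0 0 0.06; 0 0 0 -0.008 0 0 0.06; 0 0 0 -0.008 0 0 0.06; 0 0 0 -0.01 0 0 0.06; 0 0 0 -0.01 0 0 0.06; 0 0 0 -0.01 0 0 0.06; 0 0 0 -0.01 0 0 0.06")

```text
t: 15.12
eef_pos: [0.4538, -0.3272, 0.0173]
ee_rot: [-3.141, -0.0, -1.44]
force: [1.1, -4.0, 2.3]
width: 0.0601
gripper_force: 1.9
```

Request:
move_arm(rows="0 0 0 -0.012 0 0 0.06; 0 0 0 -0.012 0 0 0.06; 0 0 0 -0.012 0 0 0.06; 0 0 0 -0.012 0 0 0.06; 0 0 0 -0.012 0 0 0.06; 0 0 0 -0.012 0 0 0.06; 0 0 0 -0.012 0 0 0.06; 0 0 0 -0.012 0 0 0.06")

```text
t: 16.12
eef_pos: [0.4411, -0.2317, 0.0171]
ee_rot: [3.141, 0.0, -1.441]
force: [0.9, -3.9, 2.3]
width: 0.0599
gripper_force: 1.8
```

```bash
cat >> h.py <<'E'
def crate():
    p,d=arm.grab_frame("top");W=world("top",d)
    h=cv2.cvtColor(p,cv2.COLOR_BGR2HSV);br=(h[...,0]<18)&(h[...,1]>90)
    m=br&(W[...,0]<.56)&(W[...,0]>.28)&(W[...,1]<.15)&(W[...,1]>-.42)
    r,q,k=rect(W,m,.08,.1);n=np.array([.056,.998])
    print(r,q.tolist(),k);print("lane y corners",((q-[449,-37.5])@n).round())
E
python3 -c "
from h import *
crate();print(arm.get_state()['eef_pos'],arm.get_state()['force'])"
```

```text
((385.86383056640625, -141.13040161132812), (48.48784255981445, 125.49940490722656), 7.382898330688477) [[354.0, -82.0], [370.0, -206.0], [418.0, -200.0], [402.0, -76.0]] 783
lane y corners [ -50. -173. -164.  -41.]
[ 0.44047613 -0.23073878  0.01694233] [-1.28504706  1.94525518 -1.03943871]
```

Request:
move_arm(rows="0 0 0 -0.012 0 0 0.06; 0 0 0 -0.012 0 0 0.06; 0 0 0 -0.012 0 0 0.06; 0 0 0 -0.012 0 0 0.06; 0 0 0 -0.012 0 0 0.06; 0 0 0 -0.012 0 0 0.06; 0 0 0 -0.012 0 0 0.06; 0 0 0 -0.012 0 0 0.06")

```text
t: 17.18
eef_pos: [0.4287, -0.1366, 0.0172]
ee_rot: [3.142, 0.0, -1.44]
force: [-0.2, -1.2, -0.9]
width: 0.0596
gripper_force: 0.8
```

Request:
move_arm(rows="0 0 0 -0.01 0 0 0.06; 0 0 0 -0.005 0 0 0.06; 0 0 0 -0.003 0 0 0.06; 0 0 0 0.02 0 0 0.06; 0 0 0 0.03 0 0 0.06; 0 0 0 0.03 0 -0.03 0.06; 0 0 0 0.04 0 -0.04 0.06; 0 0 0 0.04 0 -0.04 0.06")

```text
t: 18.18
eef_pos: [0.4473, -0.2794, 0.1285]
ee_rot: [-3.141, 0.0, -1.44]
force: [1.1, -0.1, -0.6]
width: 0.0601
gripper_force: 0.0
```

Request:
move_arm(rows="0 0 0 0.05 0 -0.03 0.06; 0 0 0 0 0 0 0.06; 0 0 0 0 0 0 0.06")

```text
t: 18.55
eef_pos: [0.4531, -0.3276, 0.1564]
ee_rot: [3.141, 0.001, -1.442]
force: [-0.2, 0.2, 0.5]
width: 0.0601
gripper_force: 0.0
```

```bash
python3 -c "
from h import *
crate();print(arm.get_state()['eef_pos'],arm.get_state()['force'])
cv2.imwrite('pics/t6.png',arm.grab_frame('top')[0])"
```

```text
((412.3509216308594, -26.08258819580078), (129.16761779785156, 129.71693420410156), 7.719836711883545) [[340.0, 30.0], [357.0, -99.0], [485.0, -82.0], [468.0, 47.0]] 2064
lane y corners [ 61. -67. -42.  85.]
[ 0.45303843 -0.32706552  0.15624499] [ 0.16207765 -0.27752896  0.62340678]
```

View pics/t6.png

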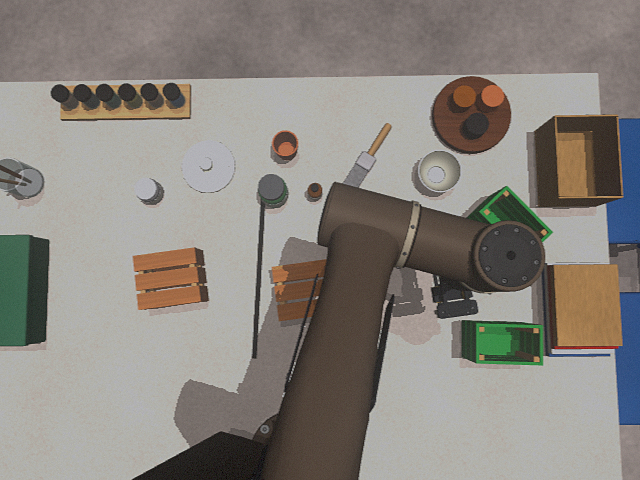

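The stamped crate lies inside the lane: its left edge is at 61 to 85 mm and its right edge at about -88 to -63 mm from the middle line, against a limit of 132 mm. The bare crate is undisturbed at (170,278) and the arm is clear.

```bash
python3 -c "
from station import arm
print(arm.job_done())"
```

```text
the job is handed in; nothing more can be done
None
```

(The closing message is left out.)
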